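Bed in the proud mosaic stones in order

TASK

Four stones of the mosaic panel stand proud of its face. Gently press three of them down, one after another, until each is flush with the stones around it: first the dark green one, then the terracotta one, last the white one. Leave the black stone proud as it is, do not pull any stone up, and do not pick up or shift the loose cubes, the hammer or the rods.

Things in the scene. Friction and masses are not known exactly. Their poses are not given: they have to be found in the camera images.
- panel: mosaic panel fixed to the bench: a wooden frame 261 x 306 x 30 mm (x, y, z) filled with flat square stones in sand, pink, grey and blue-grey, whose face is level with the frame, 30 mm above the bench. Origin: centre of its underside; x and y along its sides, z up.
- green_top (a point): centre of the top face of the dark green stone, a 43 x 43 mm square stone of the panel, the only dark green one in it. It stands 6 to 10 mm proud at the start; any of the four raised stones may be at any of the four raised places. x and y lie along its edges, z is up. The stones are set 45 mm apart; the four raised ones are at least 90 mm apart, centre to centre.
- green (a joint): how far down the dark green stone is set, m: at 0 its top is 10 mm proud of the panel, at 0.010 flush, on its stop. Starts at 0 to 0.004. It slides down against about 4 N of friction and stays where left; it could be drawn up to -0.006. A springy bed under it (4 N per mm) lets it sink a little more while pressed, 2.5 mm at 10 N, and come back; this value leaves that out.
- terracotta_top (a point): centre of the top face of the terracotta red stone, a 43 x 43 mm square stone of the panel, the only terracotta red one in it. It stands 6 to 10 mm proud at the start; any of the four raised stones may be at any of the four raised places. x and y lie along its edges, z is up. The stones are set 45 mm apart; the four raised ones are at least 90 mm apart, centre to centre.
- terracotta (a joint): how far down the terracotta red stone is set, m: at 0 its top is 10 mm proud of the panel, at 0.010 flush, on its stop. Starts at 0 to 0.004. It slides down against about 4 N of friction and stays where left; it could be drawn up to -0.006. A springy bed under it (4 N per mm) lets it sink a little more while pressed, 2.5 mm at 10 N, and come back; this value leaves that out.
- white_top (a point): centre of the top face of the white stone, a 43 x 43 mm square stone of the panel, the only white one in it. It stands 6 to 10 mm proud at the start; any of the four raised stones may be at any of the four raised places. x and y lie along its edges, z is up. The stones are set 45 mm apart; the four raised ones are at least 90 mm apart, centre to centre.
- white (a joint): how far down the white stone is set, m: at 0 its top is 10 mm proud of the panel, at 0.010 flush, on its stop. Starts at 0 to 0.004. It slides down against about 4 N of friction and stays where left; it could be drawn up to -0.006. A springy bed under it (4 N per mm) lets it sink a little more while pressed, 2.5 mm at 10 N, and come back; this value leaves that out.
- black_top (a point): centre of the top face of the black stone, a 43 x 43 mm square stone of the panel, the only black one in it. It stands 6 to 10 mm proud at the start; any of the four raised stones may be at any of the four raised places. x and y lie along its edges, z is up. The stones are set 45 mm apart; the four raised ones are at least 90 mm apart, centre to centre.
- black (a joint): how far down the black stone is set, m: at 0 its top is 10 mm proud of the panel, at 0.010 flush, on its stop. Starts at 0 to 0.004. It slides down against about 4 N of friction and stays where left; it could be drawn up to -0.006. A springy bed under it (4 N per mm) lets it sink a little more while pressed, 2.5 mm at 10 N, and come back; this value leaves that out.
- chip_ochre: loose ochre stone cube, 24 mm, lying on the panel. Origin: centre of its underside.
- chip_blue: loose deep blue stone cube, 24 mm, lying on the panel. Origin: centre of its underside.
- hammer: loose hammer lying on the bench to the right of the panel, 260 mm long along its x, 26 mm high, head at its +x end. Origin: under its middle.
- rod_grey: loose grey stone rod, 260 x 22 x 22 mm, on the bench to the left. Origin: centre of its underside.
- rod_ochre: loose ochre stone rod, 260 x 22 x 22 mm, on the bench to the left. Origin: centre of its underside.

How it is judged:
On the way, in this order (a step that is already met when the one before it is completed fails the run):
1. the green stone is pressed flush (value of joint green above 0.0085 m), for 0.2 s.
2. the terracotta stone is pressed flush (value of joint terracotta above 0.0085 m), for 0.2 s.
3. the white stone is pressed flush (value of joint white above 0.0085 m), for 0.2 s.
At the end, for the whole second after the job is handed in: The green, terracotta and white stones are each pressed to within 1.5 mm of flush (joint above 0.0085), the black stone is within 2 mm of where it started, and every loose thing is within 20 mm of where it started (value of joint each of green, terracotta, white above 0.0085 m and distance of black_top from where it was at the start of the episode below 0.002 m and distance of each of chip_ochre, chip_blue, hammer, rod_grey, rod_ochre from where it was at the start of the episode below 0.02 m); the robot touches nothing.
It fails at once if a stone is pushed (over 2 mm) before its turn, that is before the ones ahead of it are flush ((distance of terracotta_top from where it was at the start of the episode above 0.002 m and value of joint green below 0.0085 m) or (distance of white_top from where it was at the start of the episode above 0.002 m and value of joint green below 0.0085 m) or (distance of white_top from where it was at the start of the episode above 0.002 m and value of joint terracotta below 0.0085 m)).
It fails at once if the black stone is moved over 2 mm (distance of black_top from where it was at the start of the episode above 0.002 m).
It fails at once if a stone of the panel is pulled up (value of joint any of green, terracotta, white, black below -0.0015 m).
It fails at once if a loose thing (cube, rod, hammer) is lifted or moved over 20 mm (distance of any of chip_ochre, chip_blue, hammer, rod_grey, rod_ochre from where it was at the start of the episode above 0.02 m).
It fails at once if the robot presses on anything with more than 35 N (contact force between any of the fingers, the arm and anything else above 35 N).
It also fails if it takes over 45 s, if anything falls off the work surface, if the arm or the gripper's body presses on something with over 40 N, if the wrist force passes 120 N, or if a joint passes its speed limit or range.

ROBOT

A 6-joint arm with a two-finger parallel gripper is mounted at the origin on the work surface. World frame = base frame: x ahead of the robot, y to its left, z up, the work surface at z = 0. Lengths are in m, angles in rad, forces in N, time in s.
With the tool pointing down it reaches from about 0.4 to 0.925 m from the base axis. Payload 12.5 kg.
Tool frame: the origin (TCP) lies midway between the tips of the shut fingers; the grasp point (between the pads) lies 19 mm behind it (bot.grip_depth is the z of the grasp point in the tool frame, in m); z points along the fingers, y is the line along which they close (so a half turn about z gives the same grasp; the last joint's range is limited). The gripper opens to 95 mm and grips with 3 to 60 N. Pads are 20 mm wide; open, the fingers measure 119 mm over their backs; the gripper's body (75 mm by 180 mm) begins 59 mm behind the grasp point.
Start: joints at [1.035, 0.491, 1.559, -0, 1.092, -0.106], TCP at [0.26, 0.568, 0.215] pointing down, gripper open.
Joint ranges: [-3.1, 3.1], [-0.84, 2.19], [0.05, 2.79], [-1.13, 4.28], [0.06, 2.93], [-2.69, 2.69]. Speed limits (rad/s): [2.22, 2.22, 2.79, 3.14, 3.14, 3.14].

INTERFACE

Orientations are given as [roll, pitch, yaw] about the fixed x, y, z axes, in that order (R = Rz(yaw) Ry(pitch) Rx(roll)).
In Python, from rig import bot, imaging gives the robot as it stands. The module is installed in compiled form; this text tells all that it offers.
- The arm moves only by the tool jog_arm, never from a script. Its arguments are lists of equal length, an entry for each row: "gripper": the finger opening in mm, from 0 to 95.1; "linear": the shift along the tool's x, y, z in mm, a list of three; "rot": the turn, a rotation vector about the tool's x, y, z in degrees, a list of three. In form: {"gripper": [gripper, ...], "linear": [[dx, dy, dz], ...], "rot": [[ax, ay, az], ...]}. A call has 1 to 8 rows; each row is the pose to reach, as a shift and turn from the pose commanded when the call began, along the tool's axes at that moment; what a row does not reach only later rows make up. A row lasts 1/10 s, in which the tool goes at most 50 mm and 8.59 degrees, less where a joint would pass 70% of its speed; a pose out of reach is approached as far as the arm can. A call with a gripper value outside its range is refused whole. The fingers move at their own pace and stop on an object; the grip force is fixed at half the most. Time passes only in rows, so rows that repeat a pose let the fingers close. It gives the time, the measured TCP pose, the force, the opening and the grip force at its end, in the units of the state.
- bot.get_state(): the state, without advancing time (a new reading comes with each control period).
- imaging.get_image(name): name is "scene" or "side" or "wrist"; returns the picture (420x560x3 uint8, red, green, blue); there is no depth.
- imaging.calibration(name): a dict with "camera_matrix" (3x3 intrinsics, pixels), "world_to_cam" (4x4, takes a point from world to camera coordinates). Camera axes: x right, y down, z forward; pixel columns grow to the right and rows downward; lengths in m; the calibration is good to about 2 mm. A picture is of the moment at which its call begins: read the wrist's pose just before it. calibration takes no time and is no camera call; for the wrist camera it gives the pose at the moment of the call.
- bot.finish_job(): hands the job in; it is judged then, once.
The state is a dict: "time": time; "joints": joint angles; "qvel": joint speeds; "joint_torque": joint torques, N m; "tool_pos": TCP position; "tool_rot": TCP orientation; "ft_force": force on the tool from outside, world axes, zero at the start; "ft_torque": the same for the moment, N m; "gripper_width": finger opening in m; "grip_force": force on a finger pad.
Only numpy, scipy, OpenCV 4.12 (cv2) and the standard library are available. Lean on these libraries where they do the work, as an engineer would, in place of code of your own. Each camera call takes 0.05 s, during which the arm holds its last target. There are 200 camera calls.

## Working session

There is one attempt and no reset: what is moved stays moved. The work goes in short steps, Python scripts to look and compute and a tool call to move; the robot and the scene stay as the last step left them, time stands still between calls to the robot, and variables do not carry over. Pictures are saved under pics/ and viewed, at most 10 in all, crops included, and the job is handed in when it is done.

Besides the shell and the picture viewer there is one more tool, called after ">>>" as name(argument=value, ...) on one line, values as JSON. jog_arm: Moves the arm, as the interface text tells. Its arguments: {"type":"object","properties":{"gripper":{"type":"array","items":{"type":"number"}},"linear":{"type":"array","items":{"type":"array","items":{"type":"number"}}},"rot":{"type":"array","items":{"type":"array","items":{"type":"number"}}}},"required":["gripper","linear","rot"]}

```bash
mkdir -p pics; python3 - <<'E'
from rig import bot, imaging
import cv2, numpy as np
for n in ["scene","side"]:
    im=imaging.get_image(n); cv2.imwrite(f"pics/{n}0.png",im[:,:,::-1]); c=imaging.calibration(n)
    print(n,np.round(c["camera_matrix"],1).tolist(),np.round(c["world_to_cam"],3).tolist())
s=bot.get_state(); print(s["time"],s["tool_pos"],s["tool_rot"],s["ft_force"],s["gripper_width"])
E
```

```text
scene [[538.5, 0.0, 284.3], [0.0, 538.5, 208.7], [0.0, 0.0, 1.0]] [[-0.032, 0.999, 0.011, 0.039], [0.662, 0.029, -0.749, -0.342], [-0.749, -0.017, -0.662, 2.063], [0.0, 0.0, 0.0, 1.0]]
side [[444.3, 0.0, 289.3], [0.0, 444.3, 212.4], [0.0, 0.0, 1.0]] [[0.789, -0.615, 0.015, -0.471], [-0.426, -0.565, -0.707, 0.29], [0.443, 0.551, -0.707, 0.866], [0.0, 0.0, 0.0, 1.0]]
0.1 [0.26030029 0.56797533 0.21412961] [-3.14061202e+00 -1.00864553e-04  2.71176315e+00] [-0.11380109 -0.23395717  0.44710766] 0.09511279916413047
```

View pics/scene0.png

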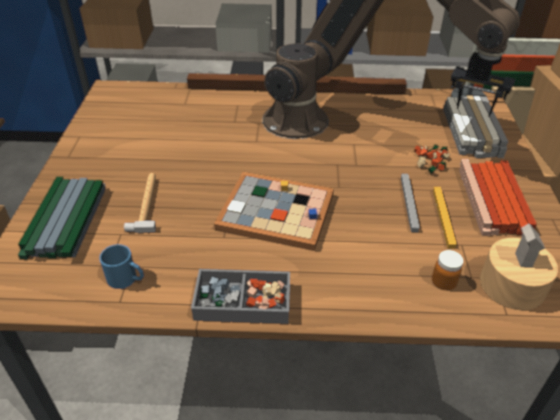

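View pics/side0.png

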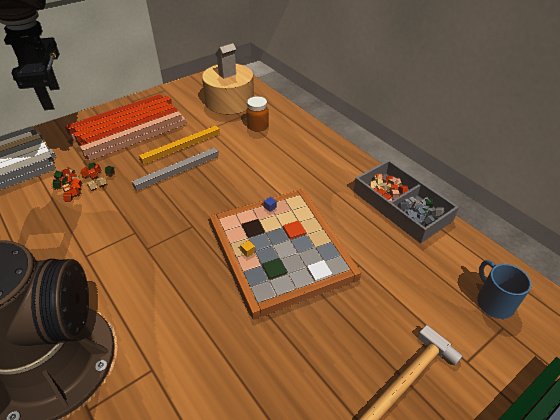

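The scene view shows green at (260,191), terracotta (279,215), white (236,207), black (302,199), the ochre cube (284,186) and the blue cube (313,213). In the side view, green is at (274,268), terracotta (294,229), white (320,269) and black (253,228). Next I'll triangulate them.

```bash
cat > h.py <<'E'
import cv2, numpy as np
from rig import bot, imaging
def ray(n,uv,c=None):
    c=c or imaging.calibration(n); K=c["camera_matrix"]; T=np.array(c["world_to_cam"]); R=T[:3,:3]
    return -R.T@T[:3,3], R.T@np.linalg.inv(K)@np.array([uv[0],uv[1],1.])
def onplane(n,uv,z,c=None):
    o,d=ray(n,uv,c); return o+d*(z-o[2])/d[2]
def tri(r):
    A=0;b=0
    for o,d in r:
        d=d/np.linalg.norm(d); P=np.eye(3)-np.outer(d,d); A=A+P; b=b+P@o
    return np.linalg.solve(A,b)
def blob(im,seed,tol=28):
    """contour of the blob of like colour about a seed pixel"""
    b=im[seed[1]-1:seed[1]+2,seed[0]-1:seed[0]+2].reshape(-1,3).astype(int).mean(0)
    m=(np.abs(im.astype(int)-b).max(2)<tol).astype(np.uint8)
    n,l,s,c=cv2.connectedComponentsWithStats(m,connectivity=4); k=l[seed[1],seed[0]]
    cs,_=cv2.findContours((l==k).astype(np.uint8),cv2.RETR_EXTERNAL,cv2.CHAIN_APPROX_NONE)
    return c[k],s[k],b,max(cs,key=cv2.contourArea)
E
python3 - <<'E'
from h import *
S={"green":((260,191),(274,268)),"terra":((279,215),(294,229)),"white":((236,207),(320,269)),"black":((302,199),(253,228)),"ochre":((284,186),(248,247)),"blue":((313,213),(270,203))}
I={n:cv2.imread(f"pics/{n}0.png") for n in("scene","side")}
for k,v in S.items():
    out=[]
    rr=[]
    for n,s in zip(I,v):
        c,st,b,_=blob(I[n],s); out.append((np.round(c,1).tolist(),int(st[4]),b.round().tolist(),onplane(n,c,.038).round(4)[:2].tolist())); rr.append(ray(n,c))
    print(k,out,tri(rr).round(4))
# panel outer edges from frame corners in the side view
for uv in [(209,218),(299,191),(360,275),(254,315)]: print(onplane("side",uv,.03).round(3))
E
python3 - <<'E'
import cv2
im=cv2.imread('pics/side0.png')[180:325,200:370]
cv2.imwrite('pics/sidec.png',cv2.resize(im,None,fx=4,fy=4,interpolation=cv2.INTER_CUBIC))
E
```

```text
green [([259.4, 191.0], 112, [45.0, 77.0, 30.0], [0.4804, -0.1019]), ([274.5, 267.9], 327, [37.0, 65.0, 45.0], [0.4705, -0.1077])] [ 0.4733 -0.1031  0.0316]
terra [([278.6, 214.0], 110, [47.0, 88.0, 213.0], [0.5847, -0.0377]), ([294.2, 228.5], 216, [27.0, 69.0, 206.0], [0.5799, -0.0405])] [ 0.5816 -0.038   0.035 ]
white [([235.9, 205.6], 120, [235.0, 238.0, 236.0], [0.5525, -0.1681]), ([319.3, 269.5], 280, [226.0, 227.0, 228.0], [0.547, -0.1717])] [ 0.5488 -0.1691  0.0345]
black [([300.5, 199.2], 93, [24.0, 23.0, 22.0], [0.5137, 0.0267]), ([252.6, 228.2], 263, [24.0, 34.0, 48.0], [0.5003, 0.0211])] [0.5042 0.0271 0.0301]
ochre [([283.5, 186.6], 11, [46.0, 109.0, 144.0], [0.4553, -0.0276]), ([247.4, 245.4], 76, [29.0, 163.0, 230.0], [0.4596, -0.0169])] [ 0.4581 -0.0246  0.0429]
blue [([312.0, 212.0], 27, [143.0, 84.0, 52.0], [0.5713, 0.0617]), ([270.0, 200.9], 53, [156.0, 82.0, 62.0], [0.5902, 0.073])] [0.5833 0.0619 0.0495]
[0.438 0.121 0.03 ]
[0.679 0.064 0.03 ]
[ 0.614 -0.234  0.03 ]
[ 0.368 -0.175  0.03 ]
```

View pics/sidec.png

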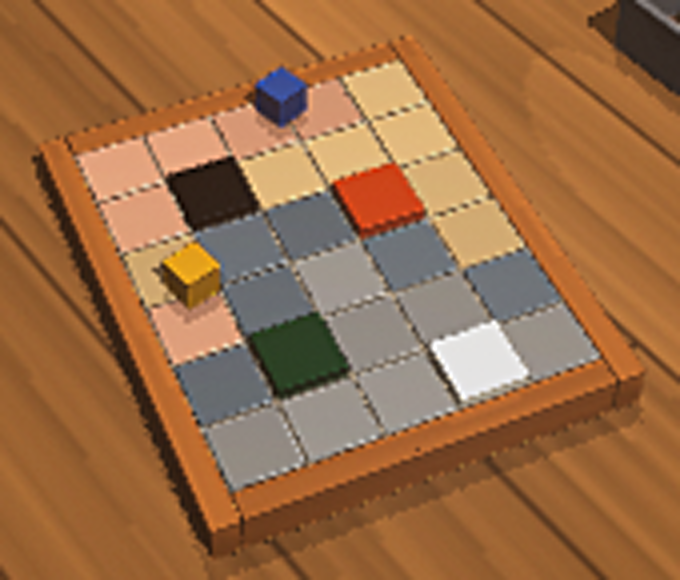

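The crop shows the whole 5x6 grid and the four raised stones clearly. The panel yaw is about -13.3°, and the stone estimates fit the 45 mm grid: green to white is (2,-1) and green to terracotta is (2,2). I'll move towards green with the fingers almost shut.

>>> jog_arm(gripper=[4,4,4,4,4,4,4,4], linear=[[-30,-32,0],[-60,-65,0],[-90,-98,0],[-120,-131,0],[-150,-164,0],[-180,-197,0],[-210,-230,0],[-240,-263,0]], rot=[[0,0,-3],[0,0,-6],[0,0,-9],[0,0,-11.3],[0,0,-11.3],[0,0,-11.3],[0,0,-11.3],[0,0,-11.3]])

```text
time: 0.9
tool_pos: [0.3691, 0.2274, 0.2146]
tool_rot: [3.142, 0.0, 2.909]
ft_force: [1.1, 1.4, 0.6]
gripper_width: 0.0362
grip_force: 0.0
```

```bash
cat >> h.py <<'E'
from scipy.spatial.transform import Rotation as Ro
def shift(target):
    s=bot.get_state(); R=Ro.from_euler('xyz',s["tool_rot"])
    print("t",round(s["time"],2),"pos",np.round(s["tool_pos"],4),"rot",np.degrees(s["tool_rot"]).round(2),"F",s["ft_force"].round(1),"w",round(s["gripper_width"],4))
    print("shift mm",(R.inv().apply(np.array(target)-s["tool_pos"])*1000).round(1))
E
python3 -c "
from h import *
shift([.475,-.104,.2])"
```

```text
t 0.9 pos [0.3691 0.2274 0.2146] rot [180.     0.   166.69] F [1.1 1.4 0.6] w 0.0362
shift mm [-179.4 -298.1   14.6]
```

>>> jog_arm(gripper=[4,4,4,4,4,4,4,4], linear=[[-26,-43,2],[-52,-86,4],[-78,-129,6],[-104,-172,8],[-130,-215,10],[-156,-258,12],[-179,-298,14],[-179,-298,14]], rot=[[0,0,0],[0,0,0],[0,0,0],[0,0,0],[0,0,0],[0,0,0],[0,0,0],[0,0,0]])

```text
time: 1.7
tool_pos: [0.4757, -0.1067, 0.2]
tool_rot: [-3.141, 0.0, 2.905]
ft_force: [-0.3, 0.7, -0.2]
gripper_width: 0.0038
grip_force: 0.0
```

>>> jog_arm(gripper=[4,4], linear=[[0,0,0],[0,0,0]], rot=[[0,0,0],[0,0,0]])

```text
time: 1.9
tool_pos: [0.474, -0.1013, 0.2005]
tool_rot: [3.141, -0.001, 2.91]
ft_force: [-0.1, 0.4, 0.2]
gripper_width: 0.0039
grip_force: 0.0
```

```bash
python3 - <<'E'
from h import *
shift([.475,-.104,.1])
c=imaging.calibration("wrist"); im=imaging.get_image("wrist")
cv2.imwrite("pics/w1.png",im[:,:,::-1])
np.savez("w1.npz",**{k:c[k] for k in("camera_matrix","world_to_cam")})
T=c["world_to_cam"];K=c["camera_matrix"]
for k,p in dict(green=(.4733,-.1031,.038),terra=(.5816,-.038,.038),white=(.5488,-.1691,.038)).items():
    q=K@(T@np.r_[p,1])[:3]; print(k,(q[:2]/q[2]).round())
E
```

```text
t 1.9 pos [ 0.474  -0.1013  0.2005] rot [ 1.7998e+02 -4.0000e-02  1.6670e+02] F [-0.1  0.4  0.2] w 0.0039
shift mm [ -1.6  -2.4 100.5]
green [276. 191.]
terra [363. 278.]
white [230. 276.]
```

View pics/w1.png

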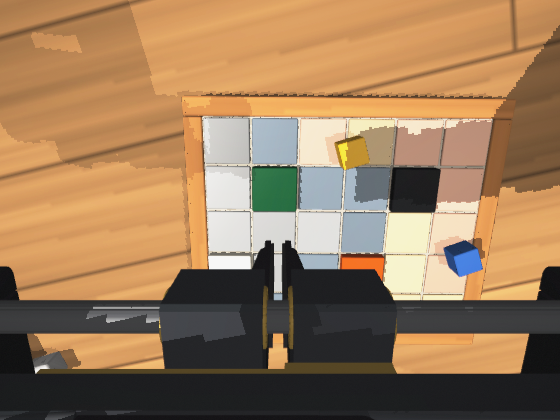

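The wrist view shows green centred at about (275,189), with panel edges running along the image axes, so the yaw is right. The ochre cube is at (351,152), black at (414,190) and terracotta just behind the fingers at (362,262). I'll fuse the views for green, including its height.

```bash
python3 - <<'E'
from h import *
c=dict(np.load("w1.npz")); w=cv2.imread("pics/w1.png"); s=cv2.imread("pics/side0.png")
for k,sw,ss,z in (("green",(275,189),(274,268),.038),("black",(414,190),(253,228),.038)):
    cw,st,_,_=blob(w,sw); cs,_,_,_=blob(s,ss)
    print(k,cw.round(1),st,onplane("wrist",cw,z,c).round(4),tri([ray("wrist",cw,c),ray("side",cs)]).round(4))
# grid joints of level stones: left/right edges of green column rows, panel yaw
a,b=onplane("wrist",(204,117),.03,c),onplane("wrist",(490,121),.03,c)
print("yaw",np.degrees(np.arctan2(*(b-a)[[0,1]])), np.linalg.norm(b-a))
shift([.4735,-.104,.06])
E
```

```text
green [273.8 188.8] [ 252  168   45   43 1898] [ 0.4705 -0.1049  0.038 ] [ 0.4718 -0.1052  0.0342]
black [413.7 189.3] [ 389  168   51   44 2063] [0.5018 0.0243 0.038 ] [0.5038 0.0266 0.031 ]
yaw 14.148562658617431 0.26413844111073986
t 1.95 pos [ 0.4741 -0.101   0.2006] rot [ 1.7999e+02 -2.0000e-02  1.6674e+02] F [-0.5 -0.  -0.7] w 0.0037
shift mm [-1.000e-01 -3.100e+00  1.406e+02]
```

>>> jog_arm(gripper=[4,4,4,4,4,4,4,4], linear=[[1,-3,30],[1,-3,60],[1,-3,90],[1,-3,120],[1,-3,140],[1,-3,150],[1,-3,150],[1,-3,150]], rot=[[0,0,0],[0,0,0],[0,0,0],[0,0,0],[0,0,0],[0,0,0],[0,0,0],[0,0,0]])

```text
time: 2.75
tool_pos: [0.4732, -0.1044, 0.0514]
tool_rot: [-3.142, 0.001, 2.91]
ft_force: [-0.5, 0.4, 0.4]
gripper_width: 0.004
grip_force: 0.0
```

>>> jog_arm(gripper=[4,4,4,4,4,4,4,4], linear=[[0,0,3],[0,0,6],[0,0,9],[0,0,12],[0,0,14],[0,0,16],[0,0,17],[0,0,17]], rot=[[0,0,0],[0,0,0],[0,0,0],[0,0,0],[0,0,0],[0,0,0],[0,0,0],[0,0,0]])

```text
time: 3.55
tool_pos: [0.4728, -0.1048, 0.0335]
tool_rot: [3.142, -0.0, 2.909]
ft_force: [-0.1, -0.5, 2.4]
gripper_width: 0.0041
grip_force: 1.2
```

>>> jog_arm(gripper=[4,4,4,4,4,4,4], linear=[[0,0,1],[0,0,2],[0,0,3],[0,0,4],[0,0,5],[0,0,5],[0,0,5]], rot=[[0,0,0],[0,0,0],[0,0,0],[0,0,0],[0,0,0],[0,0,0],[0,0,0]])

```text
time: 4.25
tool_pos: [0.4729, -0.1048, 0.0287]
tool_rot: [3.142, 0.0, 2.909]
ft_force: [-1.7, -0.7, 6.5]
gripper_width: 0.0039
grip_force: 2.8
```

>>> jog_arm(gripper=[4,4,4,4], linear=[[0,0,1],[0,0,1.5],[0,0,1.5],[0,0,1.5]], rot=[[0,0,0],[0,0,0],[0,0,0],[0,0,0]])

```text
time: 4.65
tool_pos: [0.4729, -0.1049, 0.0275]
tool_rot: [3.142, 0.0, 2.909]
ft_force: [-1.9, -0.8, 11.4]
gripper_width: 0.0034
grip_force: 5.2
```

The slope is 4 N/mm on the bed, so green is on its stop. I'll lift off, back away, and take a wrist look for terracotta and white.

>>> jog_arm(gripper=[4,4,4,4,4,4,4,4], linear=[[0,0,-10],[0,0,-45],[0,0,-90],[0,0,-130],[0,0,-172],[0,0,-172],[0,0,-172],[0,0,-172]], rot=[[0,0,0],[0,0,0],[0,0,0],[0,0,0],[0,0,0],[0,0,0],[0,0,0],[0,0,0]])

```text
time: 5.45
tool_pos: [0.4723, -0.1046, 0.1981]
tool_rot: [3.141, -0.002, 2.909]
ft_force: [-0.1, 0.3, -0.2]
gripper_width: 0.0038
grip_force: 0.0
```

```bash
python3 - <<'E'
from h import *
T={}
shift([.581,-.039,.2])
c=imaging.calibration("wrist"); w=imaging.get_image("wrist")[:,:,::-1].copy(); cv2.imwrite("pics/w2.png",w)
hsv=cv2.cvtColor(w,cv2.COLOR_BGR2HSV)
cw,st,_,_=blob(w,(274,189)); print("green",cw,st,onplane("wrist",cw,.03,c).round(4))
s=imaging.get_image("side")[:,:,::-1].copy(); cv2.imwrite("pics/s2.png",s)
for k,p in dict(green=(274,268),terra=(294,229),white=(320,269),black=(253,228)).items(): cs,st,_,_=blob(s,p); print(k,cs.round(1),st,onplane("side",cs,.03).round(4))
E
```

```text
t 5.45 pos [ 0.4723 -0.1046  0.1981] rot [ 1.7998e+02 -1.1000e-01  1.6668e+02] F [-0.1  0.3 -0.2] w 0.0038
shift mm [-90.7  88.9  -2. ]
green [277.76344086 188.81946802] [ 256  168   44   43 1767] [ 0.4707 -0.1047  0.03  ]
green [274.2 269.3] [263 260  24  20 277] [ 0.4713 -0.1055  0.03  ]
terra [294.2 228.5] [284 221  22  16 216] [ 0.5847 -0.0348  0.03  ]
white [319.3 269.5] [308 260  24  20 283] [ 0.5514 -0.1673  0.03  ]
black [252.4 228.1] [242 219  22  19 274] [0.504  0.0279 0.03  ]
```

Terracotta agrees across views and the grid at (0.5805, -0.0385). Moving over it and descending.

>>> jog_arm(gripper=[4,4,4,4,4,4,4,4], linear=[[-30,30,0],[-60,60,0],[-90,89,20],[-90,89,60],[-90,89,100],[-90,89,130],[-90,89,146],[-90,89,146]], rot=[[0,0,0],[0,0,0],[0,0,0],[0,0,0],[0,0,0],[0,0,0],[0,0,0],[0,0,0]])

```text
time: 6.35
tool_pos: [0.5793, -0.0387, 0.0498]
tool_rot: [-3.141, -0.006, 2.909]
ft_force: [0.4, 0.3, -0.6]
gripper_width: 0.0042
grip_force: 0.0
```

>>> jog_arm(gripper=[4,4,4,4,4,4,4,4], linear=[[0,0,0],[0,0,3],[0,0,6],[0,0,9],[0,0,12],[0,0,15],[0,0,17],[0,0,17]], rot=[[0,0,0],[0,0,0],[0,0,0],[0,0,0],[0,0,0],[0,0,0],[0,0,0],[0,0,0]])

```text
time: 7.15
tool_pos: [0.5809, -0.039, 0.036]
tool_rot: [3.141, -0.0, 2.909]
ft_force: [-1.4, -0.2, 2.0]
gripper_width: 0.004
grip_force: 1.0
```

>>> jog_arm(gripper=[4,4,4,4,4,4,4,4], linear=[[0,0,1],[0,0,2],[0,0,3],[0,0,4],[0,0,5],[0,0,6],[0,0,7],[0,0,7]], rot=[[0,0,0],[0,0,0],[0,0,0],[0,0,0],[0,0,0],[0,0,0],[0,0,0],[0,0,0]])

```text
time: 7.95
tool_pos: [0.581, -0.039, 0.0291]
tool_rot: [3.141, 0.0, 2.909]
ft_force: [-0.1, -0.5, 3.9]
gripper_width: 0.0038
grip_force: 2.1
```

>>> jog_arm(gripper=[4,4,4,4], linear=[[0,0,0.5],[0,0,1],[0,0,1],[0,0,1]], rot=[[0,0,0],[0,0,0],[0,0,0],[0,0,0]])

```text
time: 8.35
tool_pos: [0.581, -0.039, 0.0284]
tool_rot: [3.141, 0.0, 2.909]
ft_force: [-0.9, 0.8, 7.3]
gripper_width: 0.0038
grip_force: 3.4
```

>>> jog_arm(gripper=[4,4,4,4], linear=[[0,0,0.5],[0,0,1],[0,0,1.5],[0,0,1.5]], rot=[[0,0,0],[0,0,0],[0,0,0],[0,0,0]])

```text
time: 8.75
tool_pos: [0.581, -0.039, 0.0272]
tool_rot: [3.141, 0.0, 2.909]
ft_force: [-2.6, 0.4, 11.9]
gripper_width: 0.0039
grip_force: 5.7
```

>>> jog_arm(gripper=[4,4,4,4,4,4], linear=[[0,0,-10],[0,0,-30],[0,0,-60],[0,0,-60],[0,0,-60],[0,0,-60]], rot=[[0,0,0],[0,0,0],[0,0,0],[0,0,0],[0,0,0],[0,0,0]])

```text
time: 9.35
tool_pos: [0.5805, -0.0389, 0.0859]
tool_rot: [3.142, -0.001, 2.909]
ft_force: [0.9, 0.1, -0.7]
gripper_width: 0.0038
grip_force: 0.0
```

```bash
python3 -c "
from h import *
shift([.5485,-.1690,.052])"
```

```text
t 9.35 pos [ 0.5805 -0.0389  0.0859] rot [ 1.8000e+02 -7.0000e-02  1.6667e+02] F [ 0.9  0.1 -0.7] w 0.0038
shift mm [   1.1 -134.    33.9]
```

Terracotta is on its stop at 11.9 N. White lies three pitches along -y of the panel, as measured.

>>> jog_arm(gripper=[4,4,4,4,4,4,4,4], linear=[[0,-30,0],[0,-65,0],[1,-100,0],[1,-134,0],[1,-134,10],[1,-134,25],[1,-134,34],[1,-134,34]], rot=[[0,0,0],[0,0,0],[0,0,0],[0,0,0],[0,0,0],[0,0,0],[0,0,0],[0,0,0]])

```text
time: 10.15
tool_pos: [0.5484, -0.1683, 0.0508]
tool_rot: [3.141, -0.003, 2.909]
ft_force: [-0.3, 0.2, 1.2]
gripper_width: 0.0039
grip_force: 0.0
```

>>> jog_arm(gripper=[4,4,4,4,4,4,4,4], linear=[[0,0,0],[0,0,3],[0,0,6],[0,0,9],[0,0,12],[0,0,15],[0,0,17],[0,0,17]], rot=[[0,0,0],[0,0,0],[0,0,0],[0,0,0],[0,0,0],[0,0,0],[0,0,0],[0,0,0]])

```text
time: 10.95
tool_pos: [0.5491, -0.1691, 0.0355]
tool_rot: [3.141, -0.0, 2.909]
ft_force: [-1.1, 0.4, 2.1]
gripper_width: 0.0041
grip_force: 1.0
```

>>> jog_arm(gripper=[4,4,4,4,4,4,4,4], linear=[[0,0,1],[0,0,2],[0,0,3],[0,0,4],[0,0,5],[0,0,6],[0,0,7],[0,0,7]], rot=[[0,0,0],[0,0,0],[0,0,0],[0,0,0],[0,0,0],[0,0,0],[0,0,0],[0,0,0]])

```text
time: 11.75
tool_pos: [0.5491, -0.1691, 0.0286]
tool_rot: [3.142, 0.0, 2.909]
ft_force: [-1.4, 0.9, 6.0]
gripper_width: 0.0038
grip_force: 2.9
```

>>> jog_arm(gripper=[4,4,4,4], linear=[[0,0,0.5],[0,0,1],[0,0,1.5],[0,0,1.5]], rot=[[0,0,0],[0,0,0],[0,0,0],[0,0,0]])

```text
time: 12.15
tool_pos: [0.5491, -0.1691, 0.0275]
tool_rot: [3.142, 0.0, 2.909]
ft_force: [-2.3, 1.7, 10.4]
gripper_width: 0.004
grip_force: 5.1
```

>>> jog_arm(gripper=[4,4,4,4,4,4,4,4], linear=[[0,0,-10],[0,0,-45],[0,0,-90],[0,0,-130],[0,0,-170],[0,0,-170],[0,0,-170],[0,0,-170]], rot=[[0,0,0],[0,0,0],[0,0,0],[0,0,0],[0,0,0],[0,0,0],[0,0,0],[0,0,0]])

```text
time: 12.95
tool_pos: [0.5485, -0.1689, 0.196]
tool_rot: [3.141, -0.002, 2.909]
ft_force: [-0.5, -0.1, 0.2]
gripper_width: 0.004
grip_force: 0.0
```

```bash
python3 - <<'E'
from h import *
s=imaging.get_image("side")[:,:,::-1].copy()
cv2.imwrite("pics/s3.png",cv2.resize(s[180:325,200:370],None,fx=4,fy=4,interpolation=cv2.INTER_CUBIC))
for k,p in dict(green=(274,268),terra=(294,229),white=(320,269),black=(253,228),ochre=(248,247),blue=(270,203)).items(): cs,st,_,_=blob(s,p); print(k,cs.round(1),st[4])
E
```

```text
green [274.2 269.3] 277
terra [291.7 231. ] 165
white [319.2 271.3] 283
black [252.9 227.7] 270
ochre [247.4 245.4] 76
blue [269.5 200.7] 61
```

View pics/s3.png

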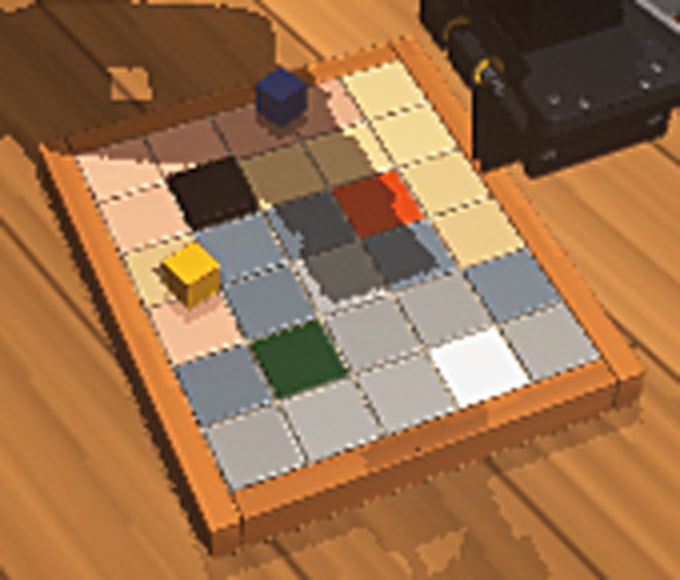

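The crop shows green (300,357), terracotta (378,203) and white (480,365) flush. Black (212,192) is still proud, and both cubes are where they were. Handing in.

```bash
python3 -c "
from rig import bot
print(bot.finish_job())"
```

```text
the job is handed in; nothing more can be done
None
```

The green, terracotta and white stones were pressed flush in that order, none with more than about 12 N measured; black and the two cubes look unmoved in the last picture, and the job is handed in (no verdict was returned).

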